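Kit a tool bar into the setting fixture and latch its keeper

ROBOT

A 6-joint arm with a two-finger parallel gripper is mounted at the origin on the work surface. World frame = base frame: x ahead of the robot, y to its left, z up, the work surface at z = 0. Lengths are in mm, angles in rad, forces in N, time in s.
With the tool pointing down it reaches from about 400 to 925 mm from the base axis. Payload 12.5 kg.
Tool frame: the origin (TCP) lies between the finger pads; the fingertips stand 19 mm ahead of it and the grasp point (between the pads) is the TCP (env.tips_ahead is the distance from the TCP to the fingertips, in mm); z points along the fingers, y is the line along which they close (so a half turn about z gives the same grasp; the last joint's range is limited). The gripper opens to 95 mm and grips with 3 to 60 N. Pads are 20 mm wide; open, the fingers measure 119 mm over their backs; the gripper's body (75 mm by 180 mm) begins 59 mm behind the grasp point.
Start: joints at [-1.211, 0.491, 1.559, -0, 1.092, -0.106], TCP at [280.735, -558.42, 233.661] pointing down, gripper open.
Joint ranges: [-3.1, 3.1], [-0.84, 2.19], [0.05, 2.79], [-1.13, 4.28], [0.06, 2.93], [-2.69, 2.69]. Speed limits (rad/s): [2.22, 2.22, 2.79, 3.14, 3.14, 3.14].

INTERFACE

Orientations are given as [roll, pitch, yaw] about the fixed x, y, z axes, in that order (R = Rz(yaw) Ry(pitch) Rx(roll)).
In Python, from cell import env gives the robot as it stands.
- The arm moves only by the shell command python3 -m crank 'ROWS'. ROWS is JSON, a list of rows, each a list of 5 numbers: the shift along the tool's x, y, z in mm, then the turn about the tool's z in degrees, then the finger opening in mm, from 0 to 95.1. In form: [[dx, dy, dz, yaw, grip], ...]. A call has 1 to 10 rows; each row is the pose to reach, as a shift and turn from the pose commanded when the call began, along the tool's axes at that moment; what a row does not reach only later rows make up. A row lasts 1/12 s, in which the tool goes at most 41.7 mm and 7.16 degrees, less where a joint would pass 70% of its speed; a pose out of reach is approached as far as the arm can. A call with a gripper value outside its range is refused whole. The fingers move at their own pace and stop on an object; the grip force is fixed at half the most. Time passes only in rows, so rows that repeat a pose let the fingers close. It gives the time, the measured TCP pose, the force, the opening and the grip force at its end, in the units of the state.
- env.state(): the state, without advancing time (a new reading comes with each control period).
- env.read_camera(name): name is "side" or "top"; returns a dict with "img" (480x640x3 uint8, blue, green, red), "K" (3x3 intrinsics, pixels), "pose" (4x4, takes a point from camera to world coordinates). Camera axes: x right, y down, z forward; pixel columns grow to the right and rows downward; lengths in mm; the calibration is good to about 2 mm. A picture is of the moment at which its call begins. There is no depth.
- env.job_done(): hands the job in; it is judged then, once.
The state is a dict: "t": time; "joints": joint angles; "qvel": joint speeds; "tau": joint torques, N m; "eef_pos": TCP position; "tcp_rot": TCP orientation; "ft_force": force on the tool from outside, world axes, zero at the start; "moment": the same for the moment, N m; "opening": opening from 0.0 (shut) to 1.0 (fully open); "grip_force": force on a finger pad.
Only numpy, scipy, OpenCV 4.12 (cv2) and the standard library are available. Lean on these libraries where they do the work, as an engineer would, in place of code of your own. Each camera call takes 0.05 s, during which the arm holds its last target. There are 200 camera calls.

TASK

Draw the gold square bar out of the blue rack by its protruding end, lay it flat on the black rubber mat and let go of it, then take it again by its middle and lay it gently into the channel of the green fixture until it lies fully home. Then swing the fixture's yellow keeper bar shut across it until it snaps into its catch, and leave the dark bars and the hubs where they are.

Things in the scene. Friction and masses are not known exactly. Their poses are not given: they have to be found in the camera images.
- gold_bar: The gold (brass-coloured) square bar, 150 x 22 x 22 mm, about 0.5 kg. Origin: centre of its underside (11 mm below its middle); x runs along its length, z up. At the start it lies in one of the three rack holes, its -x end sticking 55 mm out of the rack's front.
- dark_bar_a: Dark steel bar of the same size in another rack hole, same origin and axes; leave it.
- dark_bar_b: Dark steel bar of the same size in another rack hole, same origin and axes; leave it.
- rack: Blue rack block, fixed, 110 mm deep (x), 240 mm wide (y), 72 mm high. Origin: centre of its underside; its front looks along its -x. Three square holes 28 x 28 mm in the front, at y = -75, 0 and +75 mm, their floors 34 mm above the table, 106 mm deep; the bars are drawn out along -x.
- mat: Black rubber mat, fixed, 130 (x) x 200 (y) x 4 mm thick. Origin: centre of its underside on the table.
- fixture: Green fixture, fixed, base plate 210 (x) x 190 (y) x 12 mm. Origin: centre of its underside. An aluminium channel for the bar runs along its y through the centre, in two saddles from 39 to 79 mm either side; between them it is open for the fingers. Hinge post (radius 12, 50 mm high) at x = +75 mm; steel catch block with spring ball (26 x 30, 46 mm high) at x = -75 mm.
- fixture_seat (a point): Centre of the channel's floor, 24 mm above the table, axes as the fixture's: a seated bar has its underside centre here, its length along y. The channel is 27 mm wide between cheeks flared at the top (45 mm above the table); end plates 39 mm high close it 79 mm either side of here. The middle 78 mm has no cheeks and is open down to the base plate.
- keeper (a joint): Angle of the yellow keeper bar, rad: 0 = shut (across the channel, from hinge post to catch block, along the fixture's -x); grows as it opens, clockwise from above: at 1.57 it points along the fixture's +y. Limit 1.9. Stays where left. In the last 0.08 rad it rides over the spring ball (a few newtons at the knob); below 0.03 rad it is pulled home to the stop at 0.
- keeper_hinge (a point): Point on the keeper's vertical hinge axis, at the height of the keeper bar's underside, 51 mm above the table. The keeper bar is 18 mm wide and 12 mm thick and reaches 180 mm from the axis. x of this frame points from the knob to the hinge.
- keeper_knob (a point): Point in the red upright knob on the keeper bar, 170 mm from the hinge axis: round, 16 mm diameter, rising 42 mm above the bar from 63 to 105 mm above the table; this point is on its axis at 91 mm.
- hub_a: Turned steel flange hub, 64 mm diameter, 34 mm high, loose bystander; origin centre of underside.
- hub_b: The same kind of hub, loose bystander.
There are look-alikes about, which are no part of the job. What is meant by the gold_bar is not turquoise, and is the larger of those in its own colour.

How it is judged:
By the outcome, as a careful person would: the job done as asked, in the order asked, and still so for the second after the job is handed in, with the robot touching nothing.
It also fails if it takes over 72 s, if anything falls off the work surface, if the arm or the gripper's body presses on something with over 40 N, if the wrist force passes 120 N, or if a joint passes its speed limit or range.

## Working session

There is one attempt and no reset: what is moved stays moved. The work goes in short steps, Python scripts to look and compute and a shell command to move; the robot and the scene stay as the last step left them, time stands still between calls to the robot, and variables do not carry over. Pictures are saved under pics/ and viewed, at most 10 in all, crops included, and the job is handed in when it is done.

```bash
mkdir -p pics; ls; python3 - <<'E'
from cell import env
import cv2,numpy as np
s=env.state();print({k:np.round(v,3).tolist() for k,v in s.items()})
for n in("top","side"):
    d=env.read_camera(n);cv2.imwrite(f"pics/{n}0.png",d["img"]);print(n,d["K"].tolist(),np.round(d["pose"],4).tolist())
E
```

```text
pics
{'t': 0.0, 'joints': [-1.211, 0.492, 1.559, 0.0, 1.092, -0.106], 'qvel': [-0.001, 0.0, -0.001, 0.002, 0.001, 0.001], 'tau': [0.001, -61.264, -25.818, 0.069, 0.048, -0.0], 'eef_pos': [280.663, -558.169, 233.06], 'tcp_rot': [-3.14, -0.0, 0.466], 'ft_force': [-0.353, 0.154, -0.073], 'moment': [0.013, -0.013, -0.017], 'grip_force': 0.0, 'opening': 0.997}
top [[460.69180564104045, 0.0, 325.2038273760024], [0.0, 460.69180564104045, 236.84016660711413], [0.0, 0.0, 1.0]] [[0.0241, -0.9962, 0.0838, 393.2488], [-0.9993, -0.0263, -0.0254, 65.1789], [0.0275, -0.0831, -0.9962, 1148.5696], [0.0, 0.0, 0.0, 1.0]]
side [[440.1283273179983, 0.0, 318.11824283675213], [0.0, 440.1283273179983, 239.7944270276724], [0.0, 0.0, 1.0]] [[-0.9916, -0.0842, 0.0981, 375.558], [-0.1288, 0.5788, -0.8052, 852.4235], [0.011, -0.8111, -0.5848, 673.3326], [0.0, 0.0, 0.0, 1.0]]
```

View pics/top0.png

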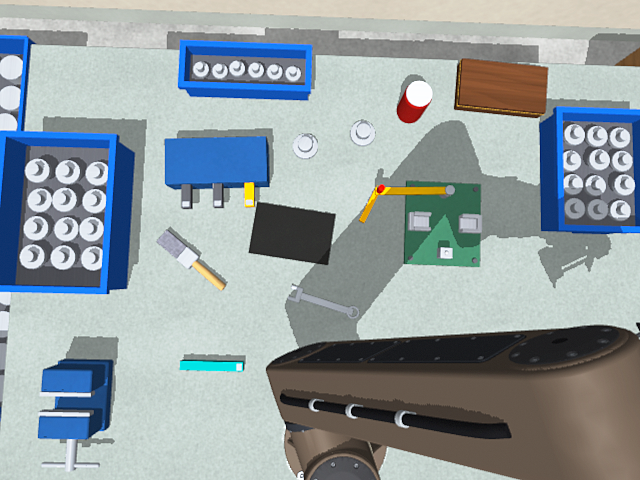

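View pics/side0.png

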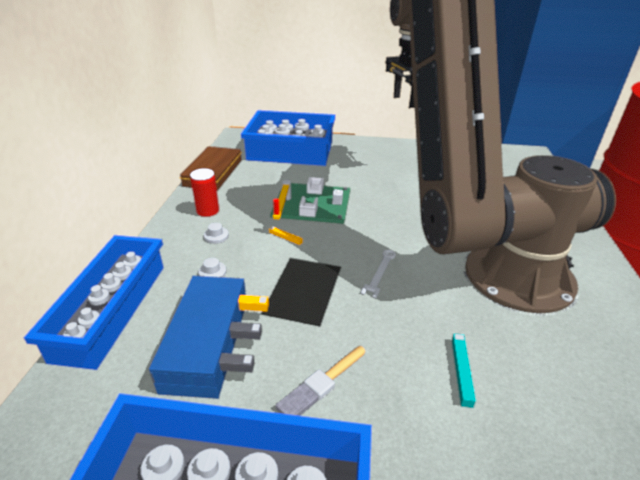

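Gold candidates in the top view: the bar in the rack (250,194), the thin loose gold stick (369,206), and the turquoise bar (211,366). The one in the rack fits, being gold, square and the larger. I'll confirm it in enlarged crops.

```bash
python3 - <<'E'
import cv2
t=cv2.imread("pics/top0.png")
cv2.imwrite("pics/c1.png",cv2.resize(t[130:270,155:341],None,fx=4.25,fy=4.25,interpolation=cv2.INTER_CUBIC))
cv2.imwrite("pics/c2.png",cv2.resize(t[170:275,350:490],None,fx=5.6,fy=5.6,interpolation=cv2.INTER_CUBIC))
E
```

```text
(no output)
```

View pics/c1.png

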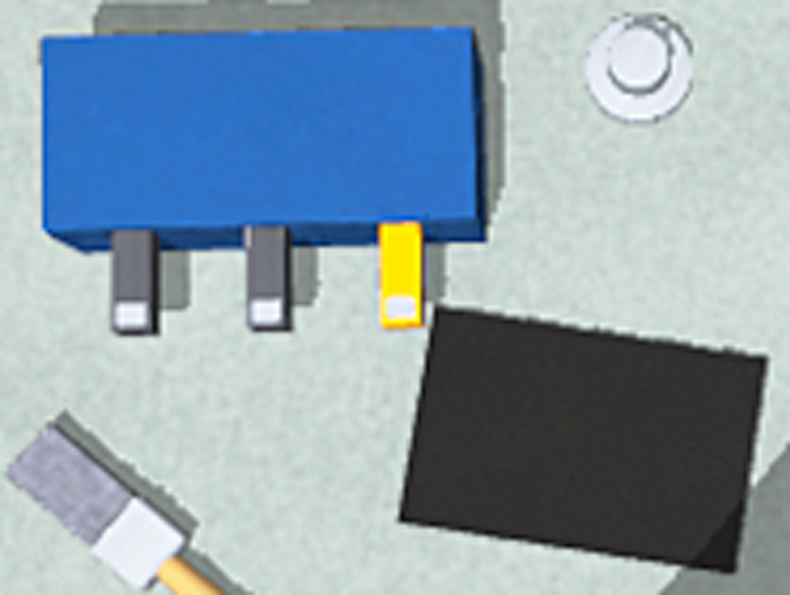

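View pics/c2.png

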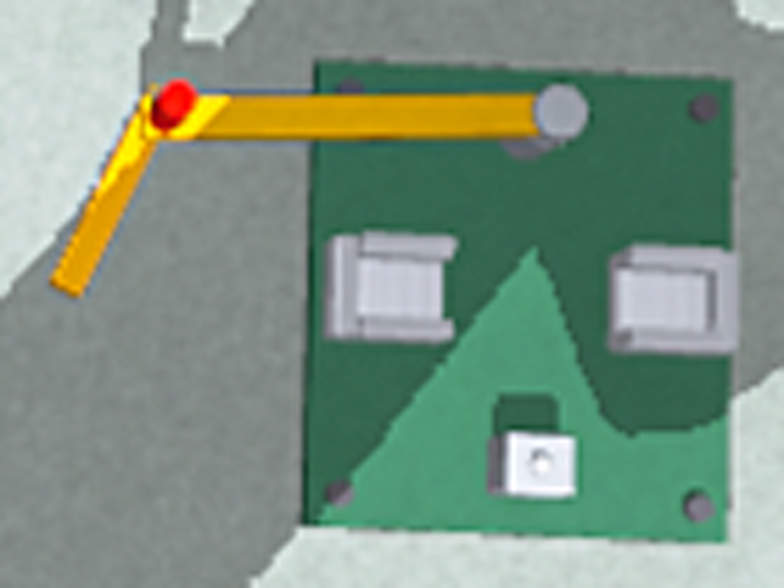

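The picture shows the gold bar protruding from the rack's right hole, around crop (400,275), full image (249,195). It is 22 mm wide and clearly larger than the thin stick under the knob. The keeper is nearly fully open, with the hinge at crop 2 (561,112), the catch at (541,463) and the knob at (180,100).

```bash
cat > h.py <<'E'
import numpy as np, cv2
from scipy.optimize import least_squares
top=(np.array([[460.6918,0,325.20383],[0,460.6918,236.84017],[0,0,1]]),np.array([[0.0241,-0.9962,0.0838,393.2488],[-0.9993,-0.0263,-0.0254,65.1789],[0.0275,-0.0831,-0.9962,1148.5696]]))
def back(p,z,cam=top):
    K,T=cam;r=T[:,:3]@np.linalg.inv(K)@[p[0],p[1],1];o=T[:,3]
    return o+r*(z-o[2])/r[2]
def proj(P,cam=top):
    K,T=cam;c=(np.atleast_2d(P)-T[:,3])@T[:,:3];q=c@K.T;return q[:,:2]/q[:,2:]
def fit(local,pix,x0,cam=top):
    local=np.array(local,float);pix=np.array(pix,float)
    def f(v):
        c,s=np.cos(v[2]),np.sin(v[2]);P=local.copy()
        P[:,0]=v[0]+c*local[:,0]-s*local[:,1];P[:,1]=v[1]+s*local[:,0]+c*local[:,1]
        return (proj(P,cam)-pix).ravel()
    r=least_squares(f,x0);return r.x,np.round(r.fun.reshape(-1,2),2)
def cmd(st_pos,rpy,target,yaw=None):
    "shift in tool axes"
    from scipy.spatial.transform import Rotation as R
    return R.from_euler('xyz',rpy).inv().apply(np.array(target)-st_pos)
E
python3 - <<'E'
from h import *
def c1(p):return np.array(p)/4.25+[155,130]-0.38
def c2(p):return np.array(p)/5.6+[350,170]-0.41
np.set_printoptions(precision=3,suppress=True)
print("rack",fit([[55,120,72],[55,-120,72],[-55,-120,72],[-55,120,72]],[c1(p) for p in[(42,38),(473,28),(481,220),(43,230)]],[600,200,0]))
for n,p in dict(L0=(379,228),L1=(380,318),R0=(420,224),R1=(422,316),M=(401,318)).items(): print(n,back(c1(p),56))
print("mat",fit([[65,100,4],[65,-100,4],[-65,-100,4],[-65,100,4]],[c1(p) for p in[(435,306),(767,357),(736,574),(400,520)]],[450,100,0]))
print("fix",fit([[105,95,12],[105,-95,12],[-105,-95,12],[-105,95,12],[-75,0,46]],[c2(p) for p in[(316,61),(733,79),(727,543),(306,523),(541,463)]],[450,-200,0]))
print("hinge",back(c2((561,112)),65),back(c2((561,112)),72)," catch",back(c2((541,463)),46),"knob",back(c2((180,99)),105))
for u in[(250,195),(370,205)]:print(back(u,50))
E
```

```text
rack (array([659.445, 300.468,   0.057]), array([[ 0.05, -0.25],
       [ 0.4 , -0.3 ],
       [-0.45,  0.08],
       [ 0.  ,  0.46]]))
L0 [608.576 235.161  56.   ]
L1 [557.494 232.623  56.   ]
R0 [611.54 212.27  56.  ]
R1 [559.292 209.217  56.   ]
M [557.827 220.903  56.   ]
mat (array([497.3  , 118.404,  -0.127]), array([[-0.23, -0.47],
       [ 0.67, -0.19],
       [ 0.17,  0.1 ],
       [-0.6 ,  0.54]]))
fix (array([ 531.09 , -256.679,   -0.016]), array([[-0.09, -0.48],
       [ 0.29, -0.31],
       [ 0.4 ,  0.1 ],
       [-0.44,  0.57],
       [-0.15,  0.09]]))
hinge [ 606.029 -258.596   65.   ] [ 604.655 -256.504   72.   ]  catch [ 456.358 -255.812   46.   ] knob [598.965 -88.818 105.   ]
[581.673 220.168  50.   ]
[565.627 -69.115  50.   ]
```

```bash
cat >> h.py <<'E'
def go(x,y,z,yaw,cur=None):
    from cell import env
    s=env.state();p=s["eef_pos"];r=s["tcp_rot"]
    if cur is not None:p,r=np.array(cur[:3]),[np.pi,0,cur[3]]
    print("shift",np.round(cmd(p,r,[x,y,z]),1),"turn",round(-np.degrees(yaw-r[2]),1))
E
python3 - <<'E'
from h import *
go(594,222.3,200,.057,(280.735,-558.42,233.661,.466))
E
```

```text
shift [ 630.7 -556.7   33.7] turn 23.4
```

```bash
python3 -m crank '[[315,-278,0,0,60],[315,-278,0,0,60],[315,-278,0,0,60],[315,-278,0,0,60],[315,-278,0,0,60],[315,-278,0,0,60],[315,-278,0,0,60],[315,-278,0,0,60],[315,-278,0,0,60],[315,-278,0,0,60]]'
python3 -m crank '[[315.7,-278.7,33.7,23.4,60],[315.7,-278.7,33.7,23.4,60],[315.7,-278.7,33.7,23.4,60],[315.7,-278.7,33.7,23.4,60],[315.7,-278.7,33.7,23.4,60],[315.7,-278.7,33.7,23.4,60],[315.7,-278.7,33.7,23.4,60],[315.7,-278.7,33.7,23.4,60],[315.7,-278.7,33.7,23.4,60],[315.7,-278.7,33.7,23.4,60]]'
python3 -m crank '[[0,0,0,0,60],[0,0,0,0,60],[0,0,0,0,60]]'
```

```text
t: 0.93
eef_pos: [436.2, -169.8, 233.6]
tcp_rot: [3.142, 0.0, 0.466]
ft_force: [-0.1, -0.5, -0.2]
opening: 0.631
grip_force: 0.0
t: 1.77
eef_pos: [584.4, 199.5, 201.3]
tcp_rot: [3.141, 0.001, 0.058]
ft_force: [1.3, -1.3, 0.4]
opening: 0.63
grip_force: 0.0
t: 2.02
eef_pos: [583.7, 197.0, 201.3]
tcp_rot: [3.141, 0.001, 0.058]
ft_force: [0.5, 0.1, 0.5]
opening: 0.629
grip_force: 0.0
```

```bash
python3 - <<'E'
from h import *
go(594,222.3,55,.057)
E
```

```text
shift [ 11.9 -24.7 146.3] turn 0.1
```

```bash
python3 -m crank '[[11.9,-24.7,0,0,60],[11.9,-24.7,40,0,60],[11.9,-24.7,75,0,60],[11.9,-24.7,100,0,60],[11.9,-24.7,115,0,60],[11.9,-24.7,125,0,60],[11.9,-24.7,125,0,60]]'
python3 - <<'E'
from h import *
from cell import env
import cv2
go(594,222.3,55,.057)
t=env.read_camera("top")["img"];s=env.read_camera("side")["img"]
a=cv2.resize(t[150:270,170:290],(400,400),interpolation=2);b=cv2.resize(s[250:410,150:310],(400,400),interpolation=2)
cv2.imwrite("pics/g1.png",np.hstack([a,b]))
E
```

```text
t: 2.6
eef_pos: [594.0, 221.1, 75.3]
tcp_rot: [3.141, 0.003, 0.056]
ft_force: [0.1, -1.0, 0.6]
opening: 0.634
grip_force: 0.0
shift [ 0.1 -1.2 20.3] turn -0.1
```

View pics/g1.png

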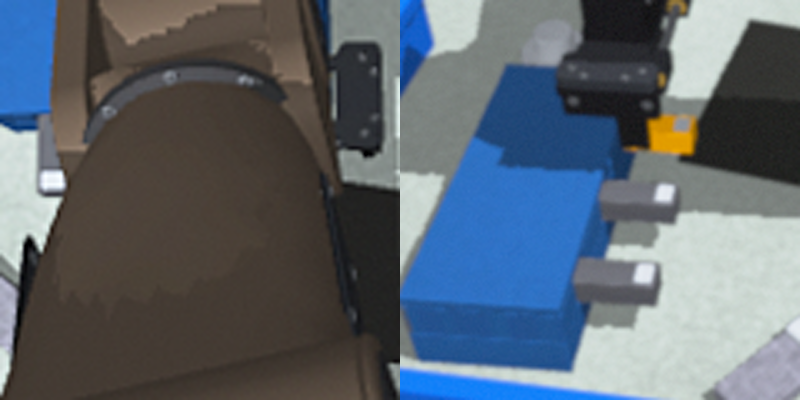

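The side view shows the near finger at (635,130), just in front of the rack face and beside the gold bar, with its end at (672,133). I'll go down and grip.

```bash
python3 -m crank '[[0,-0.5,10,0,60],[0,-0.5,18,0,60],[0,-0.5,20.3,0,60],[0,-0.5,20.3,0,40],[0,-0.5,20.3,0,20],[0,-0.5,20.3,0,10],[0,-0.5,20.3,0,10],[0,-0.5,20.3,0,10],[0,-0.5,20.3,0,10],[0,-0.5,20.3,0,10]]'
python3 -m crank '[[0,0,0,0,10],[0,0,0,0,10],[0,0,-1,0,10],[0,0,-1.5,0,10],[0,0,-1.5,0,10]]'
```

```text
t: 3.53
eef_pos: [594.7, 223.1, 56.7]
tcp_rot: [-3.142, -0.0, 0.057]
ft_force: [-1.2, 0.5, 1.2]
opening: 0.227
grip_force: 30.0
t: 3.95
eef_pos: [594.3, 223.0, 57.6]
tcp_rot: [3.141, 0.001, 0.057]
ft_force: [-0.5, -0.3, -5.2]
opening: 0.231
grip_force: 30.0
```

```bash
python3 -m crank '[[-6,0,0,0,10],[-16,0,0,0,10],[-28,0,0,0,10],[-40,0,0,0,10],[-52,0,0,0,10],[-64,0,0,0,10],[-76,0,0,0,10],[-88,0,0,0,10],[-98,0,0,0,10],[-104,0,0,0,10]]'
python3 -m crank '[[-8,0,-2,0,10],[-12,0,-10,0,10],[-14,0,-30,0,10],[-14,0,-50,0,10],[-14,0,-60,0,10],[-14,0,-60,0,10]]'
python3 - <<'E'
from h import *
from cell import env
import cv2
print(env.state()["opening"])
s=env.read_camera("side")["img"]
cv2.imwrite("pics/g2.png",cv2.resize(s[180:380,150:390],(720,600),interpolation=2))
E
```

```text
t: 4.78
eef_pos: [489.4, 217.0, 57.9]
tcp_rot: [3.141, 0.001, 0.058]
ft_force: [0.3, 0.7, -4.2]
opening: 0.23
grip_force: 30.0
t: 5.28
eef_pos: [477.9, 216.6, 120.4]
tcp_rot: [-3.141, -0.004, 0.057]
ft_force: [0.3, -0.1, -4.4]
opening: 0.229
grip_force: 30.0
0.2294610075593542
```

View pics/g2.png

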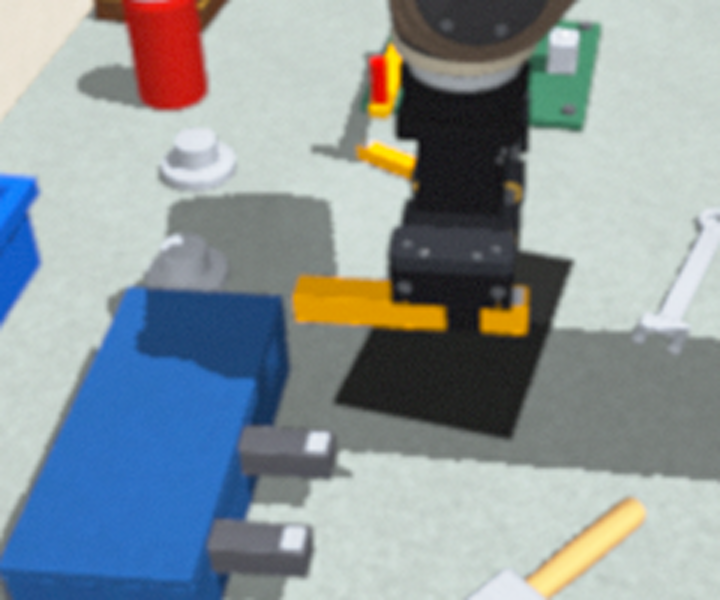

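The bar is out and level. The finger sits at crop x≈462 between the bar ends at 293 and 530, so the grasp is about 40 mm from the tip. Next I turn it along the mat's long side.

```bash
python3 - <<'E'
from h import *
go(492.6,83.3,80,1.444)
E
```

```text
shift [  7.5 133.8  38.9] turn -79.4
```

```bash
python3 -m crank '[[2,14,0,-6,10],[4,28,0,-13,10],[4,42,0,-20,10],[7,56,0,-27,10],[7,70,0,-34,10],[7,84,0,-41,10],[7.5,98,0,-48,10],[7.5,112,0,-55,10],[7.5,124,0,-61,10],[7.5,133.8,0,-66,10]]'
python3 -m crank '[[0,0,0,-6,10],[0,0,0,-11,10],[0,0,0,-13.4,10],[0,0,0,-13.4,10],[0,0,0,-13.4,10]]'
python3 - <<'E'
from h import *
go(492.6,83.3,26.7,1.444)
E
```

```text
t: 6.17
eef_pos: [491.7, 82.2, 116.9]
tcp_rot: [-3.14, 0.001, 1.214]
ft_force: [-0.1, -0.7, -4.4]
opening: 0.23
grip_force: 30.0
t: 6.58
eef_pos: [491.8, 83.1, 117.2]
tcp_rot: [-3.141, 0.0, 1.441]
ft_force: [-0.3, 0.4, -5.7]
opening: 0.226
grip_force: 30.0
shift [ 0.3  0.8 90.5] turn -0.1
```

```bash
python3 -m crank '[[0,0,25,0,10],[0,0,50,0,10],[0,0,68,0,10],[0,0,78,0,10],[0,0,82,0,10],[0,0,84,0,10],[0,0,84,0,10],[0,0,84,0,10]]'
python3 -m crank '[[0,0,1.5,0,10],[0,0,3,0,10],[0,0,4,0,10],[0,0,4,0,10]]'
```

```text
t: 7.25
eef_pos: [492.5, 83.2, 34.7]
tcp_rot: [3.14, -0.0, 1.443]
ft_force: [-0.4, 0.1, -4.5]
opening: 0.232
grip_force: 30.0
t: 7.58
eef_pos: [492.1, 83.2, 30.0]
tcp_rot: [3.141, 0.0, 1.443]
ft_force: [0.1, 0.4, -4.2]
opening: 0.228
grip_force: 30.0
```

```bash
python3 -m crank '[[0,0,1,0,10],[0,0,2,0,10],[0,0,2,0,10]]'; python3 -m crank '[[0,0,0.7,0,10],[0,0,1.3,0,10],[0,0,1.3,0,10]]'
```

```text
t: 7.83
eef_pos: [492.0, 83.2, 27.8]
tcp_rot: [-3.141, 0.0, 1.443]
ft_force: [-0.4, -0.4, -5.4]
opening: 0.229
grip_force: 30.0
t: 8.08
eef_pos: [492.1, 83.1, 26.7]
tcp_rot: [3.141, 0.0, 1.443]
ft_force: [-0.3, -0.4, -2.4]
opening: 0.231
grip_force: 30.0
```

```bash
python3 -m crank '[[0,0,0.8,0,10],[0,0,0.8,0,10],[0,0,0.8,0,45],[0,0,0.8,0,45],[0,0,0.8,0,45],[0,0,0.8,0,45],[0,0,0.8,0,45],[0,0,0.8,0,45]]'
python3 -m crank '[[0,0,-10,0,45],[0,0,-40,0,45],[0,0,-70,0,45],[-30,0,-100,0,45],[-70,0,-130,0,45],[-110,0,-130,0,45],[-150,0,-130,0,45],[-150,0,-130,0,45],[-150,0,-130,0,45]]'
python3 - <<'E'
from h import *
from cell import env
import cv2
d=env.read_camera("side");np.save("side_pose.npy",d["pose"])
t=env.read_camera("top")["img"]
a=cv2.resize(d["img"][240:340,240:360],(480,400),interpolation=2);b=cv2.resize(t[195:275,240:340],(320,256),interpolation=2)
cv2.imwrite("pics/g3.png",np.hstack([a,np.vstack([b,np.zeros((144,320,3),np.uint8)])]))
E
```

```text
t: 8.75
eef_pos: [492.1, 83.2, 25.9]
tcp_rot: [3.142, 0.0, 1.443]
ft_force: [-0.3, -0.1, 0.3]
opening: 0.473
grip_force: 0.0
t: 9.5
eef_pos: [472.6, -67.6, 156.7]
tcp_rot: [3.141, 0.0, 1.439]
ft_force: [0.6, 0.1, -0.1]
opening: 0.473
grip_force: 0.0
```

View pics/g3.png

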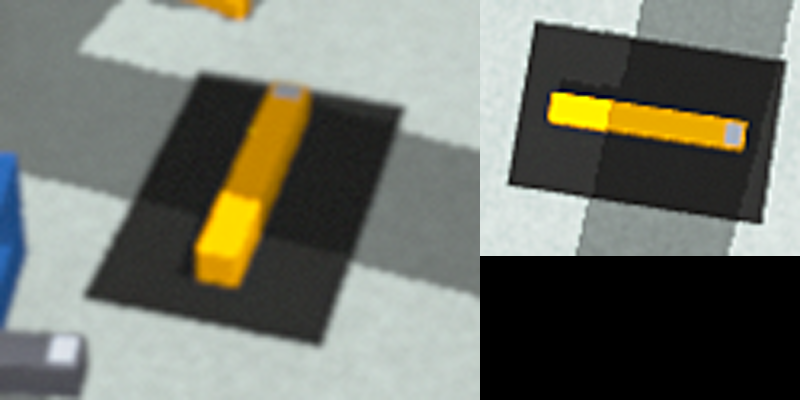

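The bar lies flat, well inside the mat. In the top crop its top-face corners are at (70,92), (268,122), (264,151) and (67,122).

```bash
python3 - <<'E'
from h import *
np.set_printoptions(precision=3,suppress=True)
c=lambda p:np.array(p)/3.2+[240,195]-.35
v,r=fit([[75,11,26],[75,-11,26],[-75,-11,26],[-75,11,26]],[c(p) for p in[(67,122),(70,92),(268,122),(264,151)]],[497,118,1.44]);print(v,r)
go(v[0],v[1],60,v[2])
E
```

```text
[495.646 118.068   1.449] [[ 0.23 -0.15]
 [ 0.7   0.35]
 [-0.44  0.01]
 [-0.5  -0.19]]
shift [184.8  -0.8  96.2] turn -0.4
```

```bash
python3 -m crank '[[40,-0.5,0,0,45],[80,-0.5,0,0,45],[120,-0.5,20,0,45],[155,-0.5,50,0,45],[178,-0.5,80,0,45],[184.8,-0.5,96,0,45],[184.8,-0.5,96,0,45],[184.8,-0.5,96,0,45]]'
python3 - <<'E'
from h import *
go(496,118.1,26,1.445)
E
```

```text
t: 10.27
eef_pos: [495.1, 119.1, 59.4]
tcp_rot: [-3.139, 0.001, 1.446]
ft_force: [0.2, 0.4, -0.1]
opening: 0.472
grip_force: 0.0
shift [-0.9  1.1 33.4] turn 0.1
```

```bash
python3 -m crank '[[-1,1,12,0,45],[-1,1,22,0,45],[-1,1,29,0,45],[-1,1,32,0,45],[-1,1,32,0,45],[-1,1,32,0,10],[-1,1,32,0,10],[-1,1,32,0,10],[-1,1,32,0,10],[-1,1,32,0,10]]'
python3 -m crank '[[0,0,0,0,10],[0,0,0,0,10],[0,0,0,0,10]]'
python3 -m crank '[[0,0,-4,0,10],[0,0,-20,0,10],[0,0,-50,0,10],[0,0,-80,0,10],[0,0,-100,0,10],[0,0,-100,0,10],[0,0,-100,0,10]]'
python3 - <<'E'
from h import *
print(531.09, -256.679)
go(531.1,-256.7,127,1.5548)
E
```

```text
t: 11.1
eef_pos: [496.9, 116.6, 28.2]
tcp_rot: [3.141, 0.0, 1.443]
ft_force: [-1.1, -1.5, 3.4]
opening: 0.227
grip_force: 30.0
t: 11.35
eef_pos: [496.9, 116.6, 28.2]
tcp_rot: [3.141, 0.0, 1.443]
ft_force: [-1.8, -0.5, 6.2]
opening: 0.229
grip_force: 30.0
t: 11.93
eef_pos: [496.8, 116.7, 128.1]
tcp_rot: [3.14, -0.0, 1.443]
ft_force: [0.8, -0.5, -4.8]
opening: 0.228
grip_force: 30.0
531.09 -256.679
shift [-366.    81.5    1.1] turn -6.4
```

```bash
python3 - <<'E'
from cell import env
import cv2
cv2.imwrite("pics/t4.png",env.read_camera("top")["img"])
E
python3 -m crank '[[-20,5,0,0,10],[-55,12,0,-1,10],[-95,21,0,-2,10],[-135,30,0,-3,10],[-175,39,0,-4,10],[-215,48,0,-5,10],[-255,57,0,-6,10],[-295,66,0,-6.4,10],[-330,73,0,-6.4,10],[-355,79,0,-6.4,10]]'
python3 -m crank '[[-8,1,0,0,10],[-8,1,0,0,10],[-8,1,0,0,10]]'
python3 - <<'E'
from h import *
go(531.1,-258.2,85,1.5548)
E
```

```text
t: 12.82
eef_pos: [529.1, -248.4, 125.5]
tcp_rot: [-3.139, -0.001, 1.553]
ft_force: [0.5, -0.1, -5.0]
opening: 0.229
grip_force: 30.0
t: 13.07
eef_pos: [530.1, -252.9, 126.1]
tcp_rot: [-3.139, -0.002, 1.554]
ft_force: [0.1, -0.0, -4.0]
opening: 0.229
grip_force: 30.0
shift [-5.4  1.2 41.1] turn -0.0
```

```bash
python3 -m crank '[[-3,0.5,12,0,10],[-5,1,25,0,10],[-5.4,1.2,36,0,10],[-5.4,1.2,41,0,10],[-5.4,1.2,41,0,10],[-5.4,1.2,41,0,10],[-5.4,1.2,41,0,10]]'
python3 - <<'E'
from cell import env
import cv2,numpy as np
s=env.read_camera("side");np.save("sp.npy",s["pose"]);cv2.imwrite("pics/s4.png",s["img"])
t=cv2.imread("pics/t4.png")
a=cv2.resize(t[195:255,403:488],(440,311),interpolation=2);b=cv2.resize(s["img"][165:230,260:360],(360,234),interpolation=2)
im=np.zeros((311,800,3),np.uint8);im[:,:440]=a;im[:234,440:]=b
cv2.imwrite("pics/g4.png",im)
E
```

```text
t: 13.65
eef_pos: [532.3, -258.8, 87.3]
tcp_rot: [3.141, 0.0, 1.555]
ft_force: [0.3, -1.4, -4.6]
opening: 0.231
grip_force: 30.0
```

View pics/g4.png

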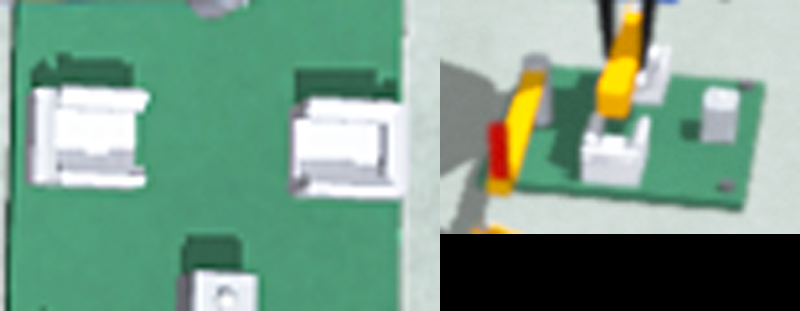

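```bash
python3 - <<'E'
from h import *
np.set_printoptions(precision=2,suppress=True)
c=lambda p:np.array(p)/5.18+[403,195]-.4
for n,p,z in[("L",(105,137),43),("R",(345,146.5),43),("Lout",(32,137),39),("Rout",(403,148),39)]:print(n,back(c(p),z))
S=np.load("sp.npy")[:3];cam=(np.array([[440.1283,0,318.1182],[0,440.1283,239.7944],[0,0,1]]),S)
d=lambda p:np.array([(p[0]-440)/3.6+260,p[1]/3.6+165])-.36
# side: saddle near-end cheek tops, bar near end lower edge
for n,p,z in[("cheekL",(588,120),45),("cheekR",(645,122),45)]:print(n,back(d(p),z,cam))
print("pred bar bottom near end",(proj([[520.6,-182,63],[542.6,-182,63],[520.6,-182,85],[542.6,-182,85]],cam)-260+[0,95])*3.6+[441,1])
E
```

```text
L [ 531.02 -199.42   43.  ]
R [ 529.63 -312.99   43.  ]
Lout [ 530.57 -165.84   39.  ]
Rout [ 530.16 -341.99   39.  ]
cheekL [ 555.12 -204.93   45.  ]
cheekR [ 510.72 -208.45   45.  ]
pred bar bottom near end [[627.44 117.74]
 [598.83 115.57]
 [627.52  92.35]
 [598.6   90.22]]
```

In the side crop the bar hangs above the channel between the cheek tops at (588,120) and (645,122), with its near end at (598–629,115). The centre line comes out at x≈531, so I shift 1 mm and lower slowly.

```bash
python3 -m crank '[[0.5,-1,5,0,10],[0.5,-1,10,0,10],[0.5,-1,13,0,10],[0.5,-1,15,0,10],[0.5,-1,15,0,10],[0.5,-1,15,0,10]]'
python3 -m crank '[[0,0,2,0,10],[0,0,4,0,10],[0,0,6,0,10],[0,0,8,0,10],[0,0,8,0,10],[0,0,8,0,10]]'
```

```text
t: 14.2
eef_pos: [531.0, -258.5, 71.8]
tcp_rot: [-3.141, -0.0, 1.555]
ft_force: [-0.2, 0.1, -4.5]
opening: 0.226
grip_force: 30.0
t: 14.7
eef_pos: [530.9, -258.4, 63.8]
tcp_rot: [-3.141, -0.0, 1.555]
ft_force: [0.3, 0.2, -5.5]
opening: 0.23
grip_force: 30.0
```

```bash
python3 -m crank '[[0,0,1.5,0,10],[0,0,3,0,10],[0,0,4.5,0,10],[0,0,6,0,10],[0,0,6,0,10]]'
python3 -m crank '[[0,0,1.5,0,10],[0,0,3,0,10],[0,0,4.5,0,10],[0,0,5,0,10],[0,0,5,0,10]]'
python3 -m crank '[[0,0,1,0,10],[0,0,2,0,10],[0,0,2,0,10]]'
python3 -m crank '[[0,0,1,0,10],[0,0,1.5,0,10],[0,0,1.5,0,10]]'
```

```text
t: 15.12
eef_pos: [530.9, -258.4, 57.6]
tcp_rot: [-3.141, -0.0, 1.555]
ft_force: [-0.3, -0.5, -4.5]
opening: 0.229
grip_force: 30.0
t: 15.53
eef_pos: [530.9, -258.4, 52.7]
tcp_rot: [-3.141, -0.0, 1.555]
ft_force: [-0.3, -0.9, -3.6]
opening: 0.231
grip_force: 30.0
t: 15.78
eef_pos: [530.9, -258.4, 50.7]
tcp_rot: [-3.141, -0.0, 1.555]
ft_force: [-0.7, -0.4, -4.8]
opening: 0.234
grip_force: 30.0
t: 16.03
eef_pos: [531.0, -258.4, 49.3]
tcp_rot: [-3.141, 0.0, 1.555]
ft_force: [-0.5, -0.2, -4.3]
opening: 0.232
grip_force: 30.0
```

```bash
python3 -m crank '[[0,0,0.5,0,10],[0,0,1,0,10],[0,0,1,0,10]]'
python3 -m crank '[[0,0,0.5,0,10],[0,0,1,0,10],[0,0,1,0,10]]'
python3 -m crank '[[0,0,0.5,0,10],[0,0,0.8,0,10],[0,0,0.8,0,10]]'
```

```text
t: 16.28
eef_pos: [531.0, -258.4, 48.3]
tcp_rot: [-3.142, 0.0, 1.555]
ft_force: [-0.7, -0.5, -5.3]
opening: 0.231
grip_force: 30.0
t: 16.53
eef_pos: [531.0, -258.5, 48.2]
tcp_rot: [3.141, 0.0, 1.555]
ft_force: [-3.3, 0.3, 5.5]
opening: 0.233
grip_force: 30.0
t: 16.78
eef_pos: [531.0, -258.5, 48.2]
tcp_rot: [3.141, 0.001, 1.555]
ft_force: [-5.0, 2.5, 15.1]
opening: 0.227
grip_force: 30.0
```

The bar is seated: it stopped firmly at 48.2, which is the expected floor height. I release and rise.

```bash
python3 -m crank '[[0,0,-1,0,10],[0,0,-1.8,0,10],[0,0,-1.8,0,45],[0,0,-1.8,0,45],[0,0,-1.8,0,45],[0,0,-1.8,0,45],[0,0,-1.8,0,45],[0,0,-1.8,0,45]]'
python3 -m crank '[[0,0,-8,0,45],[0,0,-25,0,45],[0,0,-55,0,45],[0,0,-85,0,45],[0,0,-100,0,45],[0,0,-100,0,45],[0,0,-100,0,45]]'
python3 - <<'E'
from h import *
from cell import env
go(599,-88.8,91,1.612)
cv2.imwrite("pics/s5.png",env.read_camera("side")["img"]);cv2.imwrite("pics/t5.png",env.read_camera("top")["img"])
E
```

```text
t: 17.45
eef_pos: [531.0, -258.5, 48.4]
tcp_rot: [3.141, 0.0, 1.555]
ft_force: [0.3, 0.4, 1.7]
opening: 0.469
grip_force: 0.0
t: 18.03
eef_pos: [531.1, -258.5, 149.4]
tcp_rot: [3.14, 0.001, 1.555]
ft_force: [0.1, 0.2, -1.0]
opening: 0.475
grip_force: 0.0
shift [170.8  65.1  58.4] turn -3.3
```

```bash
python3 -m crank '[[30,12,0,0,45],[65,25,0,-1,45],[100,38,0,-2,45],[135,52,0,-3.3,45],[160,62,0,-3.3,45],[170.8,65.1,0,-3.3,45],[170.8,65.1,0,-3.3,45],[170.8,65.1,0,-3.3,45]]'
python3 - <<'E'
from h import *
from cell import env
go(599,-88.8,91,1.612)
s=env.read_camera("side")["img"]
a=cv2.resize(s[150:270,240:360],(400,400),interpolation=2)
b=cv2.resize(cv2.imread("pics/s5.png")[165:230,260:360],(400,260),interpolation=2)
im=np.zeros((400,800,3),np.uint8);im[:,:400]=a;im[:260,400:]=b
cv2.imwrite("pics/g5.png",im)
E
```

```text
t: 18.8
eef_pos: [598.3, -88.9, 147.6]
tcp_rot: [-3.14, -0.0, 1.613]
ft_force: [-0.7, -0.8, -0.4]
opening: 0.473
grip_force: 0.0
shift [ 0.1  0.7 56.6] turn 0.1
```

View pics/g5.png

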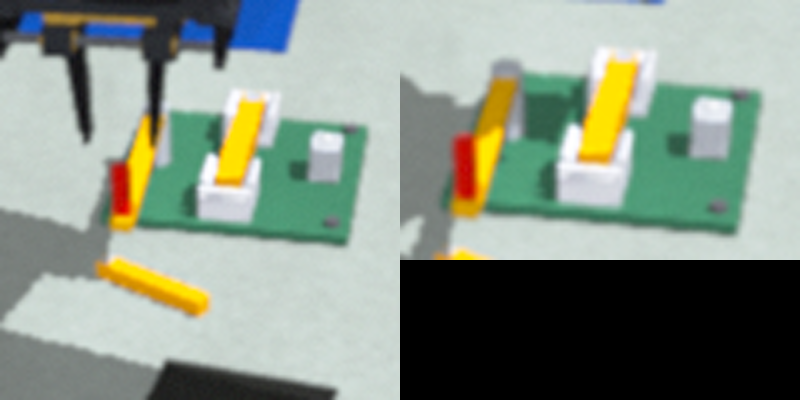

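The bar lies home in both saddles. The fingertips at (85,142) and (155,142) straddle the knob at (120,190). I go down, grip it and swing.

```bash
python3 -m crank '[[0,0.5,15,0,45],[0,0.5,35,0,45],[0,0.5,50,0,45],[0,0.5,56,0,45],[0,0.5,56,0,45],[0,0.5,56,0,5],[0,0.5,56,0,5],[0,0.5,56,0,5],[0,0.5,56,0,5],[0,0.5,56,0,5]]'
python3 -m crank '[[0,0,0,0,5],[0,0,0,0,5]]'
python3 -m crank '[[-0.3,-7.4,0,-2.5,5],[-0.6,-14.8,0,-5,5],[-1.5,-22,0,-7.5,5],[-2.6,-29.5,0,-10,5],[-4,-36.8,0,-12.5,5],[-5.8,-44,0,-15,5],[-7.9,-51,0,-17.5,5],[-10.2,-58.1,0,-20,5],[-10.2,-58.1,0,-20,5]]'
```

```text
t: 19.68
eef_pos: [599.5, -88.7, 93.0]
tcp_rot: [3.141, 0.0, 1.613]
ft_force: [-0.3, -0.5, 0.2]
opening: 0.179
grip_force: 0.0
t: 19.85
eef_pos: [599.5, -88.7, 92.8]
tcp_rot: [3.141, 0.0, 1.613]
ft_force: [-0.6, -0.2, 4.3]
opening: 0.164
grip_force: 30.0
t: 20.6
eef_pos: [541.1, -101.6, 92.9]
tcp_rot: [3.141, 0.0, 1.963]
ft_force: [-1.2, 2.4, 4.7]
opening: 0.162
grip_force: 30.0
```

```bash
python3 -m crank '[[-0.6,-14.8,0,-5,5],[-2.6,-29.5,0,-10,5],[-5.8,-44,0,-15,5],[-10.2,-58.1,0,-20,5],[-15.9,-71.8,0,-25,5],[-22.8,-85,0,-30,5],[-30.7,-97.5,0,-35,5],[-39.8,-109.3,0,-40,5],[-39.8,-109.3,0,-40,5],[-39.8,-109.3,0,-40,5]]'
```

```text
t: 21.43
eef_pos: [455.7, -180.3, 92.8]
tcp_rot: [-3.142, 0.0, 2.658]
ft_force: [-3.0, 1.5, 8.1]
opening: 0.165
grip_force: 30.0
```

```bash
python3 -m crank '[[-0.6,-14.8,0,-5,5],[-2.6,-29.5,0,-10,5],[-5.8,-44,0,-15,5],[-8.2,-52,0,-18,5],[-10.2,-58.1,0,-20,5],[-10.2,-58.1,0,-20,5],[-10.2,-58.1,0,-20,5]]'
python3 -m crank '[[-0.1,-4.4,0,-1.5,5],[-0.3,-8.9,0,-3,5],[-0.5,-13.3,0,-4.5,5],[-0.9,-17,0,-5.8,5],[-1,-18.5,0,-6.3,5],[-1,-19,0,-6.3,5],[-1,-19,0,-6.3,5]]'
python3 - <<'E'
from cell import env
import numpy as np
p=env.state()["eef_pos"];print(np.pi-.016-np.arctan2(p[1]+257.9,p[0]-606.1)%(2*np.pi))
E
```

```text
t: 22.02
eef_pos: [438.1, -236.4, 92.8]
tcp_rot: [-3.141, 0.0, 3.007]
ft_force: [-1.4, 1.2, 7.3]
opening: 0.163
grip_force: 30.0
t: 22.6
eef_pos: [436.8, -255.2, 92.8]
tcp_rot: [-3.141, 0.001, 3.117]
ft_force: [-0.2, -1.6, 6.4]
opening: 0.167
grip_force: 30.0
-0.0003458966050708945
```

```bash
python3 -m crank '[[0,-0.7,0,0,5],[0,-1.4,0,0,5],[0,-1.4,0,0,5]]'; python3 -m crank '[[0,-0.7,0,0,5],[0,-1.4,0,0,5],[0,-1.4,0,0,5]]'
```

```text
t: 22.85
eef_pos: [436.8, -255.5, 92.8]
tcp_rot: [3.141, 0.0, 3.117]
ft_force: [0.1, 7.6, 9.8]
opening: 0.163
grip_force: 30.0
t: 23.1
eef_pos: [436.7, -255.7, 92.7]
tcp_rot: [3.139, -0.001, 3.117]
ft_force: [4.9, 17.1, 11.1]
opening: 0.162
grip_force: 30.0
```

It is firm against the stop, moving only 0.5 mm as the force rose to 17 N. I relieve, open, lift away and check.

```bash
python3 -m crank '[[0,1.2,0,0,5],[0,2,0,0,5],[0,2,0,0,45],[0,2,0,0,45],[0,2,0,0,45],[0,2,0,0,45],[0,2,0,0,45],[0,2,0,0,45]]'
python3 -m crank '[[0,0,-15,0,45],[0,0,-45,0,45],[0,0,-80,0,45],[0,-40,-100,0,45],[0,-80,-120,0,45],[0,-120,-120,0,45],[0,-160,-120,0,45],[0,-200,-120,0,45],[0,-220,-120,0,45],[0,-220,-120,0,45]]'
python3 -m crank '[[0,0,0,0,45],[0,0,0,0,45],[0,0,0,0,45]]'
python3 - <<'E'
from cell import env
import cv2,numpy as np
t=env.read_camera("top")["img"];s=env.read_camera("side")["img"]
a=cv2.resize(t[130:290,330:490],(400,400),interpolation=2);b=cv2.resize(s[160:240,260:360],(400,320),interpolation=2)
im=np.zeros((560,800,3),np.uint8);im[:400,:400]=a;im[:320,400:]=b
im[400:,:400]=cv2.resize(t[130:274,155:395],None,fx=1.11,fy=1.11)[:160,:266].repeat(1,0)[:, :].copy() if 0 else 0
im[320:560,400:720]=cv2.resize(t,(320,240))
cv2.imwrite("pics/g6.png",im)
E
```

```text
t: 23.77
eef_pos: [436.4, -255.8, 92.3]
tcp_rot: [3.142, -0.0, 3.118]
ft_force: [-0.2, -0.4, 0.5]
opening: 0.464
grip_force: 0.0
t: 24.6
eef_pos: [430.4, -479.7, 211.6]
tcp_rot: [-3.141, 0.0, 3.115]
ft_force: [0.5, 0.2, -0.2]
opening: 0.474
grip_force: 0.0
t: 24.85
eef_pos: [431.5, -474.5, 212.5]
tcp_rot: [3.141, -0.0, 3.12]
ft_force: [0.5, 0.2, 0.3]
opening: 0.471
grip_force: 0.0
```

View pics/g6.png

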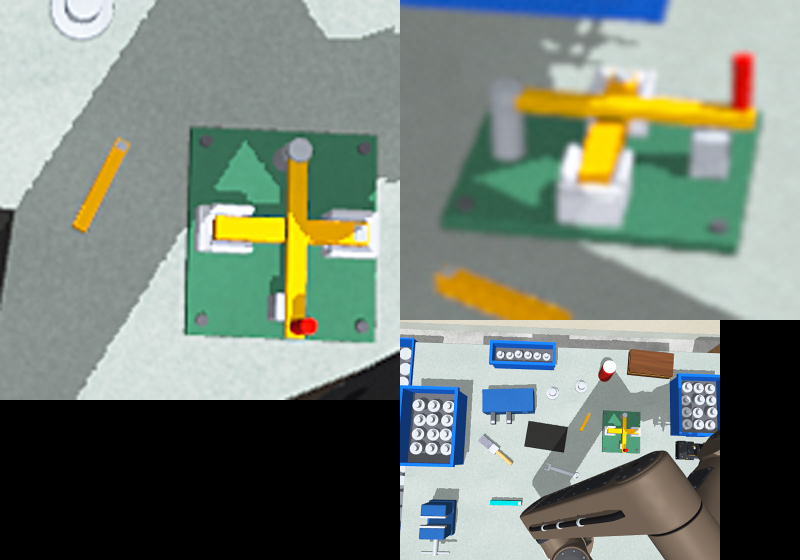

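The keeper lies shut across the seated bar and over the catch, with the knob at top crop (303,325). The hubs and dark bars have not moved and the gripper is clear.

```bash
python3 -c "
from cell import env
print(env.job_done())"
```

```text
the job is handed in; nothing more can be done
None
```

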